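Third hand for a fruit-tray repair

ROBOT

A 7-joint arm with a two-finger parallel gripper is mounted at the origin on the work surface. World frame = base frame: x ahead of the robot, y to its left, z up, the work surface at z = 0. Lengths are in m, angles in rad, forces in N, time in s.
With the tool pointing down it reaches from about 0.425 to 0.975 m from the base axis. Payload 16.7 kg.
Tool frame: the origin (TCP) lies at the very end of the fingers, on their centre line; the grasp point (between the pads) lies 19 mm behind it (env.grasp_offset is the distance from the TCP to the grasp point, in m); z points along the fingers, y is the direction in which the jaws open and shut (so a half turn about z gives the same grasp; the last joint's range is limited). The gripper opens to 85 mm and grips with 20 to 120 N. Pads are 22 mm wide; open, the fingers measure 114 mm over their backs; the gripper's body (76 mm by 85 mm) begins 54 mm behind the grasp point. The pads swing forward as they close: fully open they stand 13 mm farther back than shut.
Start: joints at [1.153, 0.426, 0.074, 1.606, -0.034, 1.111, -0.067], TCP at [0.179, -0.651, 0.231] pointing down, gripper open.
Joint ranges: [-2.85, 2.85], [-0.5, 2.14], [-1.23, 1.37], [0.21, 2.46], [-1.02, 4.16], [0.16, 2.05], [-2.73, 2.73]. Speed limits (rad/s): [1.89, 1.89, 2.39, 2.39, 3.01, 3.01, 3.01].

INTERFACE

Orientations are given as [roll, pitch, yaw] about the fixed x, y, z axes, in that order (R = Rz(yaw) Ry(pitch) Rx(roll)).
In Python, from rig import env gives the robot as it stands.
- The arm moves only by the tool arm_command, never from a script. Its argument "targets" is a list that holds one entry, the list of rows, each a list of 4 numbers: the shift along the tool's x, y, z in mm, then the turn about the tool's z in rad. In form: [[[x, y, z, yaw], ...]]. A call has 1 to 12 rows; each row shifts and turns the pose as measured when the row begins, along the tool's axes as they then stand; what a row does not reach is not made up. A row lasts 1/10 s, in which the tool goes at most 50 mm and 8.59 degrees, less where a joint would pass 70% of its speed; a pose out of reach is approached as far as the arm can. A call is refused whole if a number of a shift passes 50 or a number of a turn 0.15, either way. A call with a gripper value outside its range is refused whole. "grip" is the opening, from -1 (shut) to 1 (fully open), set as the call begins (left out, the last holds). The fingers move at their own pace and stop on an object; "force" is the grip in N (left out, the last holds). Time passes only in rows, so rows that do not move let the fingers close. It gives the time, the measured TCP pose, the force and the opening at its end, in the units of the state.
- env.observe(): the state, without advancing time (a new reading comes with each control period).
- env.camera(name): name is "scene" or "top" or "wrist"; returns a dict with "img" (480x640x3 uint8, red, green, blue), "K" (3x3 intrinsics, pixels), "cam_to_world" (4x4, takes a point from camera to world coordinates); the wrist camera has in their place "tool_from_camera" (4x4, takes a point from camera to tool coordinates, whose origin is the TCP and whose axes are the flange's). Camera axes: x right, y down, z forward; pixel columns grow to the right and rows downward; lengths in m; the calibration is good to about 2 mm. A picture is of the moment at which its call begins: read the wrist's pose just before it. There is no depth.
- env.hand_in(): hands the job in, once; it reports no verdict.
Trained networks look in the newest picture that a camera, given by its name, has taken for a name from the list of things; names that differ only in an ending like _2 or _b are one class to them, and where a whole thing is asked for, a point or a joint stands for the part that bears it (a point fixed in the world has none). Each returns a list of dicts, best first, with "confidence" (0 to 1); they miss things now and then, are a little off and sometimes report something else, mostly with a low value. They report only what shows in the picture. A call takes as long as a camera call.
- env.recognise(name, camera): "position" ([x, y, z] in m, in the coordinates of the camera as it stood for that picture, good to about 4 mm: the middle of the surface that is visible of it).
- env.landmark_of(name, camera): "position" ([x, y, z] in m, in the coordinates of the camera as it stood for that picture, good to about 4 mm: a listed point, or the origin of a listed thing).
The state is a dict: "time_s": time; "qpos": joint angles; "qvel": joint speeds; "effort": joint torques, N m; "ee_pos": TCP position; "orientation": TCP orientation; "force": force on the tool from outside, world axes, zero at the start; "wrist_torque": the same for the moment, N m; "opening": finger opening in m.
Only numpy, scipy, OpenCV 4.12 (cv2) and the standard library are available. Lean on these libraries where they do the work, as an engineer would, in place of code of your own. Each camera call takes 0.05 s, during which the arm holds its last target.

TASK

One of the two wooden fruit trays has lost its front slat. Take the loose slat from the rack, hold it where it belongs across the two bare front corner posts of that tray (level, ends even with both sides, top edge even with the post tops) and press it square against both posts with a steady push of about 11 N, which sets that tray back about 22 mm on its springs, so that I can nail it on; never ram it with more than about 25 N. Finish while still gripping and pressing, and leave the complete tray, the hammer, the nail tin and the offcut alone.

Things in the scene. Friction and masses are not known exactly. Their poses are not given: they have to be found in the camera images.
- slat: loose pine slat, a plain board 250 mm long (its y axis), 60 mm high (z axis), 12 mm thick (x axis), about 90 g; it stands on its long edge in the rack, rising 36 mm above the slot blocks. Origin: centre of the lower edge. Front/back and the two ends are alike
- rack: fixed plywood slat rack, foot 90 x 200 x 12 mm on the table, with one slot along its y axis formed by two pairs of dark blocks centred 80 mm either side of the middle (each block 30 mm long along y, tops 36 mm above the table, slot 15 mm wide); the middle 130 mm between the block pairs is free for fingers. The slat stands on the foot, 12 mm above the table. Origin: centre of its underside
- open_stand: fixed repair stand with a dark steel foot that carries the tray WITHOUT a front slat, foot 250 mm deep (from +20 to +270 mm along its x axis) and 250 mm wide, with an upright plywood backstop 75 mm high at the far end and two coil springs between backstop and tray. Origin: on the table, straight below the middle of the tray's front when the springs are relaxed; x axis points from the tray's front to the backstop (the direction to press), z up
- open_slide (a joint): how far the open tray is set back on its springs along the stand's +x axis, in m: 0 relaxed, 0.045 end of travel. The springs are soft: 500 N/m together, so 11 N gives 0.022 m. Friction about 0.2 N
- seat (a point): on the open tray, moving with it: the point midway between the front faces of its two front corner posts, 69 mm above the table, where the middle of the slat's inner 250 x 60 mm face belongs. x axis points into the tray (the direction to press), y along the front, z up. The tray can rock about the vertical by up to 0.1 rad (about 4 N m/rad), so it settles square against the slat
- open_tray: the open tray: 246 mm wide, 184 mm deep, floor boards 36 mm, post tops 100 mm and side slats 93 mm above the table. Between the front posts (186 mm free width) the front is empty, so a finger may stand behind the slat, inside the tray, which is empty. Origin: at relaxed springs the same as open_stand's, axes alike; moves with the tray
- open_post_left: front corner post of the open tray on its +y side, 22 x 22 mm, from 38 to 100 mm above the table, front face flush with point seat, outer side 115 mm from the middle. Origin and axes are those of open_tray
- open_post_right: the same on its -y side
- whole_stand: the other fixed repair stand, alike, carrying the complete tray, whose front slat is in place already (leave alone). Origin and axes as open_stand
- whole_slide (a joint): how far the complete tray is set back on its springs, m; 0 relaxed
- hammer: loose claw hammer lying on the bench, a bystander; origin at its middle on the underside
- nail_tin: loose closed metal tin, 70 mm across, 80 mm high, a bystander; origin at the centre of its underside
- offcut: loose short offcut of slat lying flat, 60 x 110 x 12 mm, a bystander, too short for the job; origin at the centre of its underside

How it is judged:
At the end, for the whole second after the job is handed in: For the last second the slat, gripped and still, presses the open tray with 6-16 N, each front post with over 1.5 N, the tray 12-32 mm back on its springs; its middle within 10 mm of the seat sideways and in height, parallel to the front within 0.06 rad, upright within 0.12 rad (contact force between slat and open_tray between 6 and 16 N and contact force between slat and open_post_left above 1.5 N and contact force between slat and open_post_right above 1.5 N and value of joint open_slide between 0.012 and 0.032 m and y of slat in the frame of seat between -0.01 and 0.01 m and z of slat in the frame of seat between -0.04 and -0.02 m and angle between the y axis of slat and the y axis of seat, either way round below 0.06 rad and angle between the z axis of slat and the z axis of seat, either way round below 0.12 rad and contact force between the fingers and slat above 3 N and linear speed of slat below 0.01 m/s); the arm keeps its last pose, push and grip.
It fails at once if the slat or the robot rammed the open tray with more than 25 N (contact force between any of slat, the arm and open_tray above 25 N).
It fails at once if the complete tray was pushed back (value of joint whole_slide above 0.004 m).
It fails at once if a bystander was disturbed (distance of any of hammer, nail_tin, offcut from where it was at the start of the episode above 0.02 m).
It also fails if it takes over 38 s, if anything falls off the work surface, if the arm or the gripper's body presses on something with over 40 N, if the wrist force passes 120 N, or if a joint passes its speed limit or range.

## Working session

There is one attempt and no reset: what is moved stays moved. The work goes in short steps, Python scripts to look and compute and a tool call to move; the robot and the scene stay as the last step left them, time stands still between calls to the robot, and variables do not carry over. Pictures are saved under pics/ and viewed, and the job is handed in when it is done.

Besides the shell and the picture viewer there is one more tool, called after "Emit:" as name(argument=value, ...), one argument or row to a line, values as JSON. arm_command: Moves the arm, as the interface text tells. Its arguments: {"type":"object","properties":{"targets":{"type":"array","items":{"type":"array","items":{"type":"array","items":{"type":"number"}}}},"grip":{"type":"number"},"force":{"type":"number"}},"required":["targets"]}

```bash
ls; mkdir -p pics; cat > h.py <<'E'
import numpy as np, cv2
from scipy.spatial.transform import Rotation as R
from rig import env
def w(c,p): return (c["cam_to_world"]@np.r_[p,1])[:3]
def px(c,P):
    T=np.linalg.inv(c["cam_to_world"]); q=(T@np.r_[P,1])[:3]; u=c["K"]@q; return u[:2]/u[2]
def plane(c,uv,z):
    d=c["cam_to_world"][:3,:3]@np.linalg.inv(c["K"])@np.r_[uv,1]; o=c["cam_to_world"][:3,3]
    return o+d*(z-o[2])/d[2]
E
python3 - <<'E'
from h import *
s=env.observe(); print({k:np.round(v,3) for k,v in s.items()})
names=["slat","rack","open_stand","seat","open_tray","open_post_left","open_post_right","whole_stand","hammer","nail_tin","offcut"]
for cam in ["top","scene"]:
    c=env.camera(cam); cv2.imwrite(f"pics/{cam}0.png",c["img"][:,:,::-1])
    for n in names:
        for f in (env.landmark_of,env.recognise):
            for r in f(n,cam)[:2]:
                P=w(c,r["position"]); print(cam,f.__name__[:4],n,np.round(P,3),round(r["confidence"],2),px(c,P).round())
print(env.observe()["time_s"])
E
```

```text
pics
{'time_s': np.float64(0.0), 'qpos': array([ 1.153,  0.427,  0.074,  1.607, -0.034,  1.111, -0.067]), 'qvel': array([0.   , 0.003, 0.001, 0.   , 0.   , 0.   , 0.   ]), 'effort': array([-0.0000e+00, -9.4983e+01,  3.7600e+00, -4.6352e+01,  1.9000e-02,
        1.0000e-02, -0.0000e+00]), 'ee_pos': array([ 0.179, -0.65 ,  0.231]), 'orientation': array([-3.14 ,  0.   ,  0.269]), 'force': array([-0.542,  0.79 ,  0.327]), 'wrist_torque': array([-0.009, -0.008, -0.033]), 'opening': np.float64(0.085)}
top call slat [ 0.428 -0.02   0.01 ] 0.76 [334. 272.]
top call slat [ 0.426 -0.025  0.072] 0.8 [336. 272.]
top call rack [ 0.429 -0.021 -0.003] 0.9 [334. 272.]
top call rack [ 0.424 -0.024  0.007] 0.83 [335. 274.]
top call open_stand [0.588 0.227 0.005] 0.28 [243. 217.]
top call open_stand [ 0.712 -0.23   0.037] 0.7 [408. 165.]
top call open_stand [ 0.426 -0.021  0.074] 0.45 [335. 272.]
top call seat [ 0.57  -0.194  0.069] 0.77 [399. 215.]
top call seat [ 0.673 -0.22   0.036] 0.65 [405. 179.]
top call open_tray [ 0.571 -0.198 -0.001] 0.65 [397. 219.]
top call open_tray [ 0.678 -0.224  0.034] 
[... 1422 characters left out ...]
call open_post_right [ 0.575 -0.298  0.09 ] 0.64 [212. 315.]
scene call whole_stand [ 0.587  0.235 -0.   ] 0.67 [411. 245.]
scene call whole_stand [0.467 0.429 0.01 ] 0.56 [445. 185.]
scene call hammer [ 0.436 -0.406 -0.   ] 0.57 [160. 301.]
scene call hammer [0.586 0.233 0.001] 0.18 [410. 245.]
scene call hammer [ 0.426 -0.402  0.023] 0.63 [158. 293.]
scene call nail_tin [0.363 0.353 0.002] 0.74 [402. 172.]
scene call nail_tin [ 0.67  -0.221  0.037] 0.62 [264. 345.]
scene call nail_tin [0.376 0.338 0.068] 0.59 [404. 161.]
scene call offcut [ 0.463  0.434 -0.001] 0.92 [444. 186.]
scene call offcut [0.466 0.427 0.009] 0.76 [444. 185.]
scene call offcut [0.377 0.337 0.07 ] 0.44 [404. 161.]
2.3
```

View pictures.

View pics/top0.png

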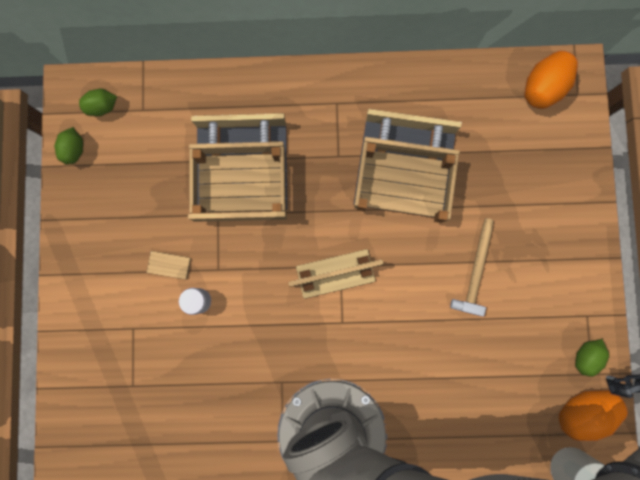

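View pics/scene0.png

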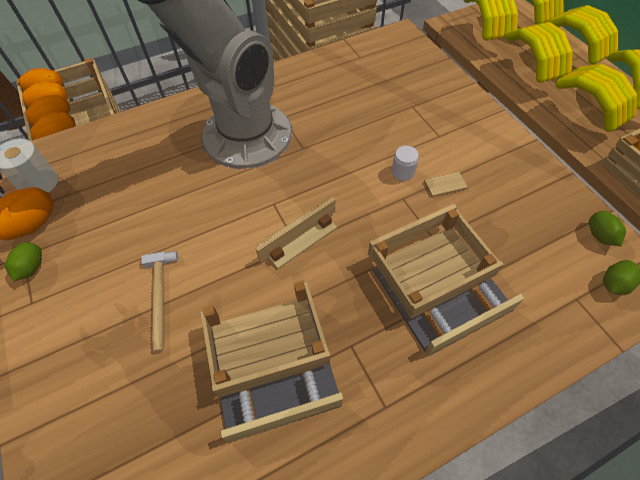

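```bash
python3 - <<'E'
import cv2
i=cv2.imread("pics/top0.png")
a=cv2.resize(i[225:325,280:390],None,fx=5,fy=5,interpolation=cv2.INTER_CUBIC); cv2.imwrite("pics/c1.png",a)
a=cv2.resize(i[110:240,340:480],None,fx=5,fy=4.5,interpolation=cv2.INTER_CUBIC); cv2.imwrite("pics/c2.png",a)
E
```

```text
(no output)
```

View pics/c1.png

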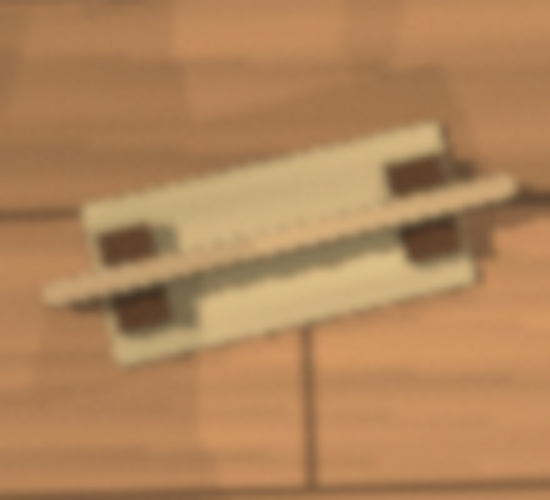

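View pics/c2.png

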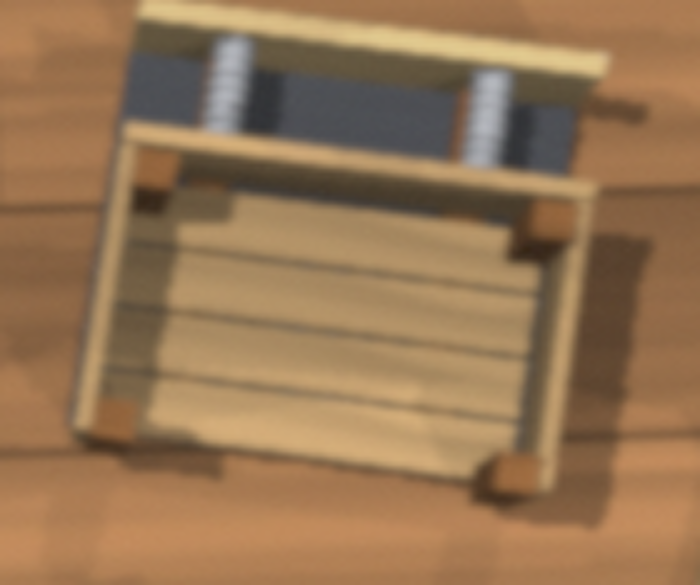

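```bash
python3 - <<'E'
from h import *
c=env.camera("top")
A=plane(c,(289.4,284.4),.072);B=plane(c,(383,261.6),.072);d=A-B
print("slat",A.round(4),B.round(4),((A+B)/2).round(4),np.linalg.norm(d),"yaw y-axis",np.arctan2(-d[0],d[1]))
L=plane(c,(362.4,203.3),.1);Rr=plane(c,(443.4,215.3),.1);d=L-Rr
y=np.arctan2(-d[0],d[1]);n=np.array([np.cos(y),np.sin(y),0])
print("posts",L.round(4),Rr.round(4),np.linalg.norm(d),y,"seat",((L+Rr)/2-.011*n).round(4))
# backstop top edge
P=plane(c,(340+145/5,110+5/4.5),.075);Q=plane(c,(340+608/5,110+55/4.5),.075);d=P-Q;print("backstop yaw",np.arctan2(-d[0],d[1]),np.linalg.norm(d))
E
```

```text
slat [0.3979 0.0975 0.072 ] [ 0.4496 -0.1468  0.072 ] [ 0.4237 -0.0246  0.072 ] 0.2497044745628423 yaw y-axis 0.20872337763966609
posts [ 0.5994 -0.0972  0.1   ] [ 0.5616 -0.3024  0.1   ] 0.2086433233865296 -0.18210098981386377 seat [ 0.5697 -0.1978  0.1   ]
backstop yaw -0.16014368748590319 0.24654272780595457
```

```bash
cat >> h.py <<'E'
def plan(way,s=None,step=45,turn=.14):
    s=s or env.observe(); p=np.array(s["ee_pos"]); y=s["orientation"][2]; out=[]
    for (x,yy,z,yaw) in way:
        t=np.array([x,yy,z]); n=max(1,int(np.ceil(max(np.linalg.norm(t-p)*1000/step,abs(yaw-y)/turn))))
        dp=(t-p)/n; dy=(yaw-y)/n
        for i in range(n):
            Rm=R.from_euler('xyz',[np.pi,0,y]).as_matrix(); d=Rm.T@dp*1000
            out.append([round(float(v)) for v in d]+[round(-float(dy),3)])
            y+=dy
        p=t
    for i in range(0,len(out),12): print(out[i:i+12])
E
python3 - <<'E'
from h import *
plan([(.42,-.36,.22,1.2),(.427,-.022,.19,1.78)])
E
```

```text
[[34, -24, 1, -0.103], [37, -20, 1, -0.103], [39, -16, 1, -0.103], [40, -12, 1, -0.103], [41, -8, 1, -0.103], [42, -4, 1, -0.103], [42, 0, 1, -0.103], [42, 5, 1, -0.103], [41, 9, 1, -0.103], [40, -14, 4, -0.073], [41, -12, 4, -0.073], [41, -9, 4, -0.073]]
[[42, -6, 4, -0.073], [42, -3, 4, -0.073], [42, 1, 4, -0.073], [42, 4, 4, -0.073], [42, 7, 4, -0.073]]
```

Emit:
arm_command(
  targets=[
    [[34, -24, 1, -0.1], [37, -20, 1, -0.1], [39, -16, 1, -0.1], [40, -12, 1, -0.1], [41, -8, 1, -0.1], [42, -4, 1, -0.1], [42, 0, 1, -0.1], [42, 5, 1, -0.1], [41, 9, 1, -0.1], [40, -14, 4, -0.07], [41, -12, 4, -0.07], [41, -9, 4, -0.07]],
  ],
  grip=1,
)

```text
time_s: 3.55
ee_pos: [0.432, -0.2239, 0.2093]
orientation: [3.139, 0.005, 1.414]
force: [1.1, -0.4, -0.4]
opening: 0.0855
```

```bash
python3 - <<'E'
from h import *
s=env.observe();print(s["qpos"].round(2),s["ee_pos"],s["orientation"],s["time_s"])
plan([(.427,-.022,.17,1.78)])
E
```

```text
[ 0.68  0.16 -0.37  2.03  0.08  0.96  0.11] [ 0.4319692  -0.22394752  0.20928137] [3.13872835 0.00482805 1.41449735] 3.55
[[40, -7, 8, -0.073], [40, -4, 8, -0.073], [40, -1, 8, -0.073], [40, 2, 8, -0.073], [40, 4, 8, -0.073]]
```

Emit:
arm_command(
  targets=[
    [[40, -7, 8, -0.07], [40, -4, 8, -0.07], [40, -1, 8, -0.07], [40, 2, 8, -0.07], [40, 4, 8, -0.07], [0, 0, 0, 0], [0, 0, 0, 0]],
  ],
)

```text
time_s: 4.25
ee_pos: [0.4273, -0.0104, 0.1682]
orientation: [3.136, 0.008, 1.789]
force: [0.3, -1.0, 0.8]
opening: 0.0852
```

```bash
python3 - <<'E'
from h import *
s=env.observe();print(s["qpos"].round(2),s["ee_pos"],s["orientation"],s["time_s"])
c=env.camera("wrist"); cv2.imwrite("pics/w1.png",c["img"][:,:,::-1])
T=np.eye(4);T[:3,:3]=R.from_euler('xyz',s["orientation"]).as_matrix();T[:3,3]=s["ee_pos"]
c["cam_to_world"]=T@c["tool_from_camera"]; print(c["tool_from_camera"].round(3))
for f in (env.landmark_of,env.recognise):
  for r in f("slat","wrist")[:2]: print(w(c,r["position"]).round(4),r["confidence"])
import pickle;pickle.dump(c,open("w1.pkl","wb"))
E
```

```text
[ 0.42  0.13 -0.59  2.18  0.11  0.85 -0.01] [ 0.42733578 -0.01040985  0.16819   ] [3.13638145 0.00812326 1.78895152] 4.25
[[-0.    -0.964 -0.267  0.067]
 [ 1.    -0.    -0.001 -0.   ]
 [ 0.001 -0.267  0.964 -0.141]
 [ 0.     0.     0.     1.   ]]
[ 0.4247 -0.0263  0.0123] 0.56
[ 0.4153 -0.0007  0.0715] 0.66
```

View pics/w1.png

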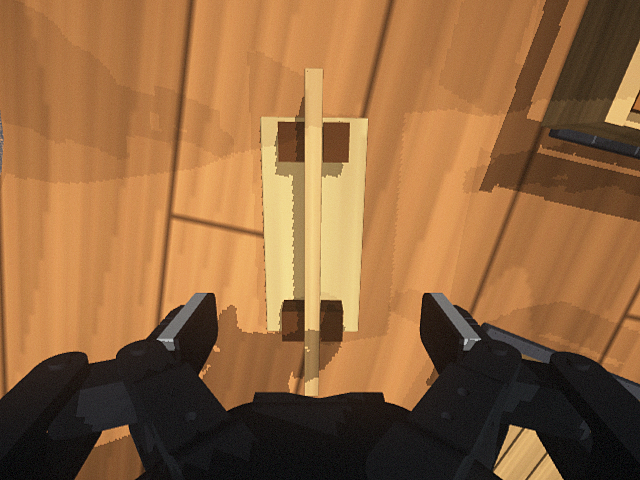

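The wrist view shows the slat running almost vertically in the picture: far end at about (314,69), near end about (312,395) by the gripper, lying between the open fingers.

```bash
python3 - <<'E'
from h import *
import pickle
c=pickle.load(open("w1.pkl","rb"))
# top edge lines: left 306, right 322 at far
A=plane(c,(314,69),.072);B=plane(c,(312,393),.072);d=A-B
print(A,B,(A+B)/2,np.linalg.norm(d),np.arctan2(-d[0],d[1]))
plan([(.4255,-.0235,.1,1.785),(.4255,-.0235,.024,1.785)])
E
```

```text
[0.40057065 0.09875642 0.072     ] [ 0.45093044 -0.14050104  0.072     ] [ 0.42575054 -0.02087231  0.072     ] 0.24449997889717268 0.20745538257721405
[[-6, -2, 34, 0.001], [-6, -2, 34, 0.001], [0, 0, 38, 0.0], [0, 0, 38, 0.0]]
```

Emit:
arm_command(
  targets=[
    [[-6, -2, 34, 0], [-6, -2, 34, 0], [0, 0, 30, 0], [0, 0, 30, 0], [0, 0, 15, 0], [0, 0, 0, 0]],
  ],
)

```text
time_s: 5.0
ee_pos: [0.4303, -0.0329, 0.0222]
orientation: [3.131, 0.012, 1.771]
force: [0.7, 0.2, -0.2]
opening: 0.085
```

Emit:
arm_command(
  targets=[
    [[10, -2, -2, -0.01], [0, 0, 0, 0]],
  ],
)

```text
time_s: 5.2
ee_pos: [0.4265, -0.0238, 0.0251]
orientation: [3.131, 0.012, 1.779]
force: [-0.3, -0.8, 0.3]
opening: 0.0855
```

Emit:
arm_command(
  targets=[
    [[0, 0, 0, 0], [0, 0, 0, 0], [0, 0, 0, 0], [0, 0, 0, 0], [0, 0, 0, 0], [0, 0, 0, 0], [0, 0, 0, 0], [0, 0, 0, 0]],
  ],
  grip=-1,
  force=70,
)

```text
time_s: 6.0
ee_pos: [0.4279, -0.0245, 0.0281]
orientation: [3.127, 0.014, 1.778]
force: [-1.3, 1.3, 1.7]
opening: 0.0112
```

```bash
python3 - <<'E'
from h import *
s=env.observe();print(s["qpos"].round(2),s["ee_pos"],s["orientation"],s["wrist_torque"])
E
```

```text
[ 0.31  0.38 -0.48  2.29  0.38  0.52 -0.25] [ 0.42788864 -0.02448331  0.02813594] [3.12706057 0.01442925 1.77839239] [ 0.01879379  0.221203   -0.0955671 ]
```

Emit:
arm_command(
  targets=[
    [[0, 0, -20, 0], [0, 0, -30, 0], [0, 0, -30, 0], [0, 0, -25, 0]],
  ],
)

```text
time_s: 6.4
ee_pos: [0.4238, -0.0226, 0.1331]
orientation: [3.134, 0.011, 1.78]
force: [0.3, -0.3, -1.3]
opening: 0.0113
```

```bash
python3 - <<'E'
from h import *
s=env.observe();print(s["qpos"].round(2),s["ee_pos"],s["orientation"],s["wrist_torque"],s["opening"])
plan([(.520,-.187,.125,1.40)],step=38)
E
```

```text
[ 0.44  0.19 -0.59  2.22  0.16  0.77 -0.05] [ 0.42375113 -0.02260955  0.13313255] [3.13404518 0.01068474 1.78017492] [ 0.01674196 -0.03951924 -0.03535617] 0.01128737093158713
[[-30, 10, 1, 0.063], [-29, 12, 1, 0.063], [-29, 14, 1, 0.063], [-28, 16, 1, 0.063], [-27, 17, 1, 0.063], [-26, 19, 1, 0.063]]
```

Emit:
arm_command(
  targets=[
    [[-30, 10, 0, 0.06], [-29, 12, 0, 0.06], [-29, 14, 0, 0.06], [-28, 16, 1, 0.06], [-27, 17, 1, 0.06], [-26, 17, 1, 0.07], [0, 0, 0, 0], [0, 0, 0, 0]],
  ],
)

```text
time_s: 7.2
ee_pos: [0.5249, -0.1949, 0.1368]
orientation: [3.123, 0.009, 1.396]
force: [-0.8, 0.1, -1.2]
opening: 0.0113
```

```bash
python3 - <<'E'
from h import *
s=env.observe();print(s["ee_pos"],s["orientation"],s["force"],s["wrist_torque"])
T=np.eye(4);T[:3,:3]=R.from_euler('xyz',s["orientation"]).as_matrix();T[:3,3]=s["ee_pos"]
for cam in ("top","scene","wrist"):
    c=env.camera(cam);cv2.imwrite(f"pics/{cam}2.png",c["img"][:,:,::-1])
    if cam=="wrist": c["cam_to_world"]=T@c["tool_from_camera"]
    for n in ("slat","seat"):
        for r in env.landmark_of(n,cam)[:1]: print(cam,n,w(c,r["position"]).round(4),r["confidence"])
i=cv2.imread("pics/top2.png"); cv2.imwrite("pics/c3.png",cv2.resize(i[120:270,330:470],None,fx=4,fy=4,interpolation=cv2.INTER_CUBIC))
E
```

```text
[ 0.52487256 -0.19485268  0.13678829] [3.12308412 0.0089218  1.39649342] [-0.78484602  0.13591354 -1.20883925] [ 0.041316    0.0550002  -0.01035818]
top slat [ 0.5251 -0.1901  0.1218] 0.76
top seat [ 0.5711 -0.1966  0.0717] 0.62
scene slat [ 0.5247 -0.1888  0.1198] 0.84
scene seat [ 0.5694 -0.1953  0.0675] 0.98
wrist slat [ 0.5246 -0.1932  0.122 ] 0.65
wrist seat [ 0.5688 -0.2001  0.0685] 0.92
```

View pics/c3.png

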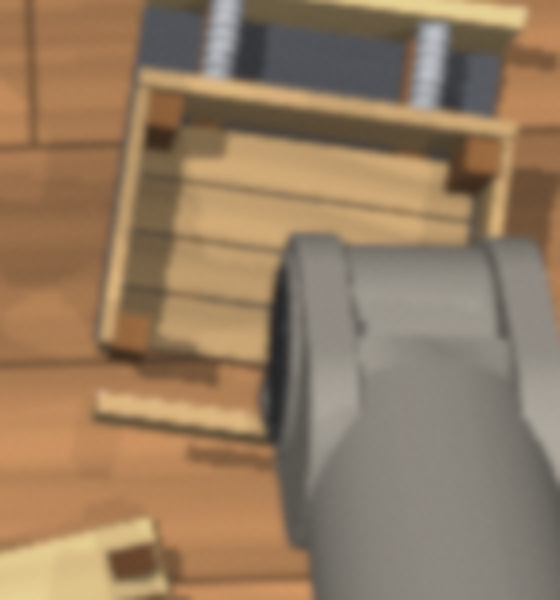

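View pics/wrist2.png

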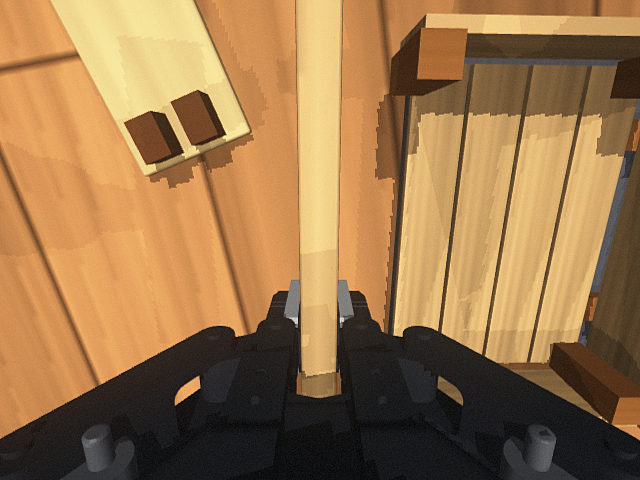

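View pics/scene2.png

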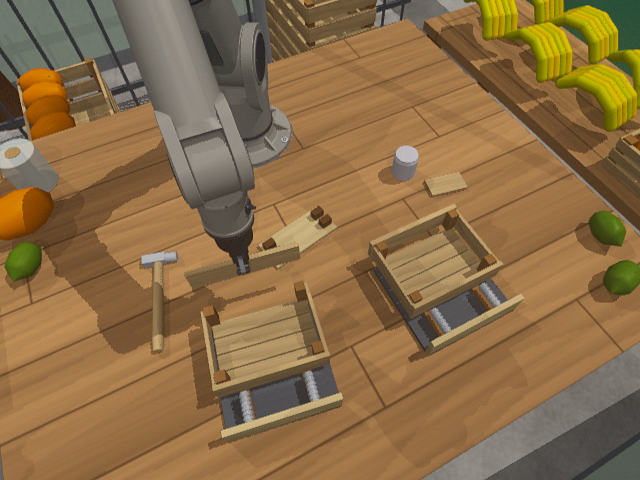

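Emit:
arm_command(
  targets=[
    [[2, 0, 30, 0], [0, 0, 30, 0], [0, 0, 22, 0], [0, 0, 0, 0]],
  ],
)

```text
time_s: 8.05
ee_pos: [0.5281, -0.1933, 0.0547]
orientation: [3.118, 0.01, 1.398]
force: [-0.3, -0.6, -1.7]
opening: 0.011
```

```bash
python3 - <<'E'
from h import *
s=env.observe();print(s["ee_pos"],s["orientation"],s["force"],s["wrist_torque"])
plan([(.525,-.190,.055,1.398)])
E
```

```text
[ 0.52805348 -0.19325949  0.05471087] [3.11829693 0.01011474 1.39840875] [-0.29385219 -0.55346666 -1.71857875] [-0.01435142  0.03575186 -0.0159084 ]
[[3, -4, 0, 0.0]]
```

Emit:
arm_command(
  targets=[
    [[0, 10, 0, 0], [0, 10, 0, 0], [0, 8, 0, 0]],
  ],
)

```text
time_s: 8.35
ee_pos: [0.5583, -0.1985, 0.0581]
orientation: [3.116, 0.011, 1.399]
force: [0.1, 0.7, -2.3]
opening: 0.0112
```

```bash
python3 - <<'E'
from h import *
s=env.observe();print(s["ee_pos"],s["orientation"],s["force"],s["wrist_torque"])
T=np.eye(4);T[:3,:3]=R.from_euler('xyz',s["orientation"]).as_matrix();T[:3,3]=s["ee_pos"]
for cam in ("wrist","scene"):
    c=env.camera(cam);cv2.imwrite(f"pics/{cam}3.png",c["img"][:,:,::-1])
    if cam=="wrist": c["cam_to_world"]=T@c["tool_from_camera"]
    for n in ("slat","seat"):
        for r in env.landmark_of(n,cam)[:1]: print(cam,n,w(c,r["position"]).round(4),r["confidence"])
i=cv2.imread("pics/scene3.png"); cv2.imwrite("pics/c4.png",cv2.resize(i[230:390,170:350],None,fx=3.5,fy=3.5,interpolation=cv2.INTER_CUBIC))
E
```

```text
[ 0.55827927 -0.19850073  0.05805213] [3.11649116 0.01051797 1.39857435] [ 0.05034395  0.74252726 -2.29927349] [ 0.04491465  0.07093102 -0.00054322]
wrist slat [ 0.5569 -0.199   0.0394] 0.76
scene slat [ 0.5561 -0.1948  0.0409] 0.57
scene seat [ 0.5738 -0.1959  0.0732] 0.7
```

View pics/wrist3.png

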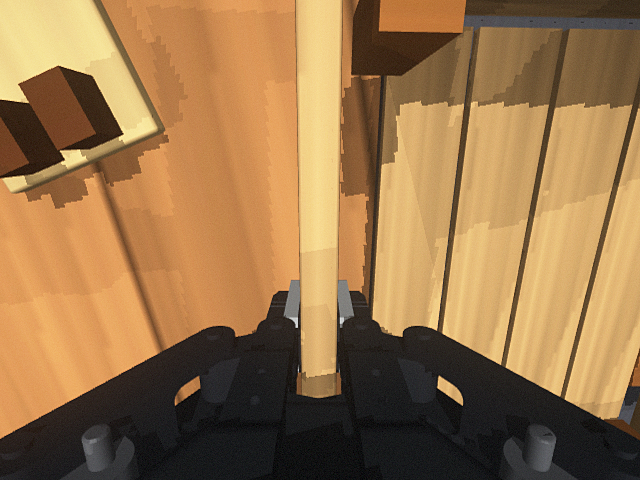

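View pics/c4.png

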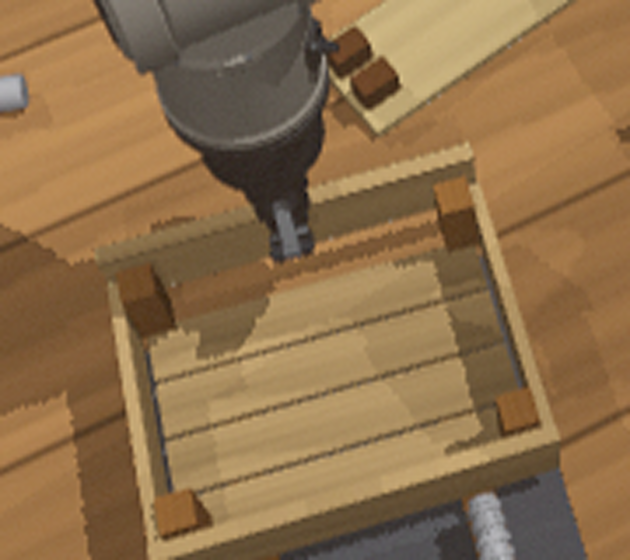

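Emit:
arm_command(
  targets=[
    [[0, 4, 3, 0], [0, 4, 1, 0], [0, 4, 0, 0]],
  ],
)

```text
time_s: 8.95
ee_pos: [0.5678, -0.2006, 0.053]
orientation: [3.119, 0.011, 1.398]
force: [-1.1, 0.0, -1.0]
opening: 0.011
```

Emit:
arm_command(
  targets=[
    [[0, 4, 1, 0], [0, 4, 1, 0]],
  ],
)

```text
time_s: 9.15
ee_pos: [0.5755, -0.202, 0.0508]
orientation: [3.121, 0.011, 1.398]
force: [-5.9, 0.7, 3.0]
opening: 0.011
```

Emit:
arm_command(
  targets=[
    [[0, 4, -2, 0], [0, 4, -1, 0]],
  ],
)

```text
time_s: 9.35
ee_pos: [0.5811, -0.2031, 0.0522]
orientation: [3.128, 0.011, 1.398]
force: [-8.5, 1.5, -2.6]
opening: 0.0112
```

Emit:
arm_command(
  targets=[
    [[0, 3, -1, 0], [0, 3, 0, 0]],
  ],
)

```text
time_s: 9.55
ee_pos: [0.5845, -0.2037, 0.0518]
orientation: [3.134, 0.011, 1.398]
force: [-9.0, 1.6, 5.0]
opening: 0.0112
```

Emit:
arm_command(
  targets=[
    [[0, 3, -2, 0], [0, 3, 0, 0]],
  ],
)

```text
time_s: 9.75
ee_pos: [0.5872, -0.2042, 0.052]
orientation: [-3.141, 0.011, 1.398]
force: [-9.9, 2.4, 6.1]
opening: 0.011
```

```bash
python3 - <<'E'
from h import *
def T(s):
    t=np.eye(4);t[:3,:3]=R.from_euler('xyz',s["orientation"]).as_matrix();t[:3,3]=s["ee_pos"];return t
for cam in ("wrist","scene","top"):
    s=env.observe();print(s["time_s"],s["ee_pos"].round(4),s["orientation"].round(3),s["force"].round(2),s["wrist_torque"].round(2))
    c=env.camera(cam);cv2.imwrite(f"pics/{cam}4.png",c["img"][:,:,::-1])
    if cam=="wrist": c["cam_to_world"]=T(s)@c["tool_from_camera"]
    for n in ("slat","seat"):
        for r in env.landmark_of(n,cam)[:1]: print(cam,n,w(c,r["position"]).round(4),r["confidence"])
i=cv2.imread("pics/scene4.png"); cv2.imwrite("pics/c5.png",cv2.resize(i[230:390,170:350],None,fx=3.5,fy=3.5,interpolation=cv2.INTER_CUBIC))
E
```

```text
9.75 [ 0.5872 -0.2042  0.052 ] [-3.141  0.011  1.398] [-9.93  2.44  6.11] [0.4  1.94 0.  ]
wrist slat [ 0.5846 -0.2011  0.0368] 0.63
9.9 [ 0.5872 -0.2042  0.0519] [-3.141  0.011  1.398] [-10.36   2.78   2.37] [ 0.42  1.91 -0.12]
scene slat [ 0.5894 -0.2     0.0375] 0.66
scene seat [ 0.5951 -0.1997  0.071 ] 0.93
10.05 [ 0.5871 -0.2042  0.0519] [-3.141  0.011  1.398] [-10.75   1.61   1.9 ] [0.34 1.85 0.02]
top slat [ 0.5897 -0.1991  0.0339] 0.68
top seat [ 0.5942 -0.1992  0.0697] 0.75
```

View pics/c5.png

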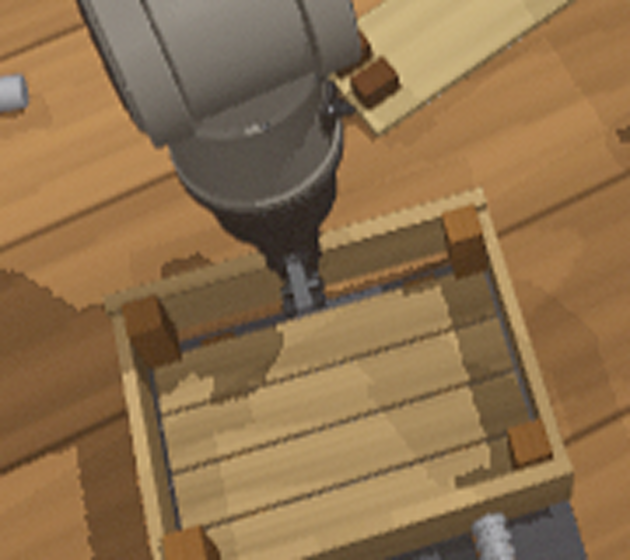

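View pics/wrist4.png

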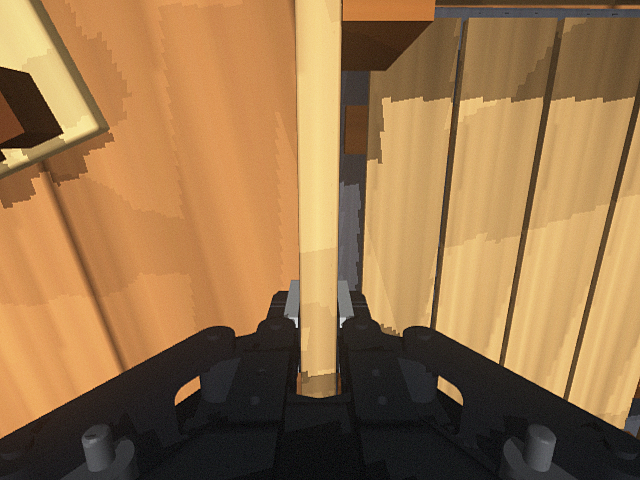

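Emit:
arm_command(
  targets=[
    [[0, 2.5, -4, 0]],
  ],
)

```text
time_s: 10.3
ee_pos: [0.5871, -0.2043, 0.0544]
orientation: [-3.136, 0.011, 1.398]
force: [-10.7, 1.6, -7.7]
opening: 0.0112
```

```bash
python3 - <<'E'
from h import *
for k in range(4):
    s=env.observe();print(s["time_s"],s["ee_pos"].round(4),s["orientation"].round(3),s["force"].round(2),s["wrist_torque"].round(2),s["opening"])
    for cam in ["scene","top","scene","top"][k:k+1]:
      c=env.camera(cam)
      for n in ("slat","seat"):
        for r in env.landmark_of(n,cam)[:1]: print(cam,n,w(c,r["position"]).round(4),r["confidence"])
E
```

```text
10.3 [ 0.5871 -0.2043  0.0544] [-3.136  0.011  1.398] [-10.68   1.6   -7.7 ] [ 0.38  2.04 -0.  ] 0.011214130468374866
scene slat [ 0.5861 -0.1992  0.036 ] 0.76
scene seat [ 0.5947 -0.1989  0.0661] 0.92
10.45 [ 0.5877 -0.2044  0.0549] [-3.137  0.011  1.398] [-11.53   2.05  -1.97] [0.41 2.02 0.01] 0.01090971002675416
top slat [ 0.5886 -0.2016  0.0387] 0.55
10.6 [ 0.5877 -0.2044  0.0549] [-3.137  0.011  1.398] [-11.25   3.09  -1.36] [ 0.39  2.02 -0.01] 0.010789280446326308
scene slat [ 0.5921 -0.2013  0.0386] 0.79
scene seat [ 0.593  -0.1992  0.0684] 0.58
10.75 [ 0.5876 -0.2044  0.0549] [-3.137  0.011  1.398] [-10.65   1.18  -1.37] [ 0.33  1.97 -0.06] 0.011266133605725927
top slat [ 0.589  -0.2001  0.0425] 0.58
top seat [ 0.5922 -0.1982  0.0689] 0.77
```

```bash
python3 - <<'E'
from h import *
env.hand_in(); s=env.observe(); print(s["time_s"],s["ee_pos"],s["force"])
E
```

```text
the job is handed in; nothing more can be done
the job is handed in; nothing more can be done
```

I took the slat from the rack and pressed it across the two front posts of the open tray. I handed the job in at about 10.8 s with the arm still gripping and pushing. No verdict is reported.

These are my last checks before handing in; I could not get a reading after it:

| Check | Reading |
|---|---|
| Push | steady at about 11 N |
| Highest push in my readings | about 12 N |
| Tray set back | about 22–24 mm, from camera estimates |
| Sideways error | about 2 mm |
| Slat height | lower edge about 39 mm above the table, as intended, so the top edge is about even with the post tops |
| Balance between the posts | wrist twist about vertical near zero, so the push should be roughly even |

- **Camera scatter:** the networks' estimates of the slat and seat disagreed with each other by up to about 6 mm. The cameras gave the slat's lower edge anywhere from 36 to 42.5 mm.
- **Measured only indirectly:** the force on each post and the slat's angle against the front were inferred from wrist readings and pictures.
- **Bystanders and complete tray:** I kept the arm well clear of the complete tray, the hammer, the nail tin and the offcut. I did not re-measure them at the end.

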